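# Clamp the chopping board in the screw clamp

### The job

Slide the chopping board under the screw clamp until its far edge is flush against the clamp's heel. Then wind the crank clockwise until the foot meets the board, and snug it by feel: clearly firmer than free turning, but not overtightened. Let go and leave the board clamped, without disturbing the things round it.

Things in the scene. Friction and masses are not known exactly. Their poses are not given: they have to be found in the camera images.
- clamp: Dark steel screw clamp bolted to the worktop. Origin on the worktop at the middle of the heel's front face; its x points away from the robot side, into the clamp, z up. The heel is a straight stop 130 mm wide (y) and 26 mm high. An arm overhangs towards -x at z 66 to 96 mm and carries the upright screw, 50 mm in front of the heel.
- board: Loose light-wood chopping board, 150 (x) x 160 (y) x 20 mm, about 0.3 to 0.65 kg, lying short of the heel and a little askew. Origin at the centre of its underside; its +x edge goes against the heel (flush: board origin at x = -75 mm in the clamp's frame, axes parallel). A push of 2 to 5 N slides it.
- spindle: The screw, seen as its axis: origin on the axis where the crank arm's underside sits, z up; it does not turn with the crank. Below hangs a 34 mm round foot on a stem set out by a different, unlisted amount each time: it starts some 4 to 30 mm above the board, to be found by feel or sight. Contact force means foot on board.
- knob_grip (a point): Grip point on the axis of the crank's upright wooden knob, 24 mm diameter, 40 mm tall; the point is 22 mm above the knob's base and 18 mm below its top, 60 mm from the screw axis. The knob spins freely on its pin, so a gripper can hold it and circle without turning. The flat crank arm and hub end under the knob's base (hub 3 mm above it).
- crank (a joint): Crank angle in rad, 0 with the arm along the clamp's +x, growing clockwise seen from above (tightening); the screw, crank and knob sink 4 mm per rad. Free slow turning takes 6 to 7.5 N along the circle at the knob (read it moving slowly); once the foot bears, about 2 N more per 0.25 rad. Snug is 3 to 6 N over free turning; 9 N over is overtight. It stays where left.
- garlic: Garlic bulb, 60 mm, bystander; origin at the centre of its underside.
- mushroom: Brown mushroom, 48 mm, bystander; origin at the centre of its underside.
- ramekin: White ramekin, 73 mm wide, 41 mm high, bystander; origin at the centre of its underside.

How it is judged:
By the outcome, as a careful person would: the job done as asked, in the order asked, and still so for the second after the job is handed in, with the robot touching nothing.
It also fails if it takes over 72 s, if anything falls off the work surface, if the arm or the gripper's body presses on something with over 40 N, if the wrist force passes 120 N, or if a joint passes its speed limit or range.

### The arm

A 6-joint arm with a two-finger parallel gripper is mounted at the origin on a cart in front of the work surface, level with it; the furniture and walls round the work are solid. World frame = base frame: x ahead of the robot, y to its left, z up, the work surface at z = 0. Lengths are in mm, angles in rad, forces in N, time in s.
With the tool pointing down it reaches from about 325 to 875 mm from the base axis. Payload 4.4 kg.
Tool frame: the origin (TCP) lies on the centre line of the jaws, within the pads' length; the fingertips stand ahead of it and the grasp point (between the pads) lies 6 mm ahead of it (ctrl.tcp_to_tips is the z of the fingertips in the tool frame, in mm); z points along the fingers, y is the line along which they close (so a half turn about z gives the same grasp; the last joint's range is limited). The gripper opens to 85 mm and grips with 20 to 120 N. Pads are 22 mm wide; open, the fingers measure 114 mm over their backs; the gripper's body (76 mm by 85 mm) begins 54 mm behind the grasp point. The pads swing forward as they close: fully open they stand 13 mm farther back than shut.
Start: joints at [-1.399, 0.207, 1.542, -0, 1.393, -0.15], TCP at [182.391, -545.308, 256.282] pointing down, gripper open.
Joint ranges: [-2.73, 2.73], [-0.86, 2.22], [0.23, 2.46], [-1.11, 4.25], [0.08, 2.63], [-2.82, 2.82]. Speed limits (rad/s): [2.79, 2.79, 3.14, 3.14, 3.14, 3.14].

### API

Orientations are given as a 3x3 rotation matrix whose columns are the frame's x, y, z axes.
In Python, from plant import ctrl, sensors, optics gives the robot as it stands. Calls block until the motion is done:
- ctrl.move_ptp(position, orientation): joint-space move of the TCP to a pose.
- ctrl.move_l(position, rot=None, vel=150, threshold=None): straight line of the TCP; rot=None keeps the orientation; vel is the mean speed in mm/s. With threshold (N) it stops when the force on the tool has changed by that much, and returns True; else False.
- ctrl.set_joints(angles): joint-space move.
- ctrl.gripper_to(opening, force=None): finger opening in mm; force is the grip in N (None keeps the last); returns when the fingers have stopped.
- ctrl.hold(seconds).
- ctrl.solve_ik(position, orientation): joint angles nearest the present ones, or None.
- sensors.read_state(): the state.
- optics.grab_frame(name): name is "scene" or "top"; returns (picture, depth): 480x640x3 uint8, red, green, blue; 480x640 float32, mm along the optical axis (not along the pixel's ray), 0 where there is no reading.
- optics.camera_params(name): a dict with "mtx" (3x3 intrinsics, pixels), "R" (3x3) and "t" (3): a world point X has camera coordinates R X + t. Camera axes: x right, y down, z forward; pixel columns grow to the right and rows downward; lengths in mm; the calibration is good to about 2 mm. A picture is of the moment at which its call begins. camera_params takes no time and is no camera call.
A pose or a line that the arm cannot do raises ctrl.MotionError and nothing moves.
- ctrl.finish_job(): hands the job in; it is judged then, once.
The state is a dict: "t": time; "q": joint angles; "qvel": joint speeds; "tau": joint torques, N m; "eef_pos": TCP position; "eef_rot": TCP orientation; "force": force on the tool from outside, world axes, zero at the start; "wrist_torque": the same for the moment, N m; "grip_width": finger opening in mm; "grasp_force": force on a finger pad.
Only numpy, scipy, OpenCV 4.12 (cv2) and the standard library are available. Lean on these libraries where they do the work, as an engineer would, in place of code of your own. Each camera call takes 0.05 s, during which the arm holds its last target. There are 200 camera calls.

## Working session

There is one attempt and no reset: what is moved stays moved. The work goes in short steps, each a Python script; the robot and the scene stay as the last script left them, time stands still between calls to the robot, and variables do not carry over. Pictures are saved under pics/ and viewed, at most 10 in all, crops included, and the job is handed in when it is done.

```bash
ls; mkdir -p pics; python3 - <<'E'
from plant import ctrl, sensors, optics
import cv2, numpy as np
for n in("scene","top"):
    p,d=optics.grab_frame(n); cv2.imwrite(f"pics/{n}0.png",p[:,:,::-1]); np.savez(f"{n}0.npz",p=p,d=d)
    c=optics.camera_params(n); print(n,c, -c["R"].T@c["t"])
print(sensors.read_state()["t"],ctrl.tcp_to_tips)
E
```

```text
pics
scene {'mtx': array([[547.64080151,   0.        , 319.40868811],
       [  0.        , 547.64080151, 247.81321675],
       [  0.        ,   0.        ,   1.        ]]), 'R': array([[-0.62403539, -0.78131695,  0.01112001],
       [-0.61486813,  0.48221186, -0.62402637],
       [ 0.48220018, -0.39625188, -0.78132416]]), 't': array([ 320.86725513,  464.81682012, 1280.6581493 ])} [-131.50001062  534.02204314 1287.09905279]
top {'mtx': array([[606.41153324,   0.        , 307.8842195 ],
       [  0.        , 606.41153324, 243.30177306],
       [  0.        ,   0.        ,   1.        ]]), 'R': array([[-0.00571021, -0.99997778,  0.00344048],
       [-0.99079754,  0.00519244, -0.13525264],
       [ 0.13523177, -0.00418114, -0.99080517]]), 't': array([ -35.67818127,  595.15568053, 1417.61269421])} [ 397.76878168  -32.8404686  1485.197114  ]
0.1 25.0
```

View pics/scene0.png

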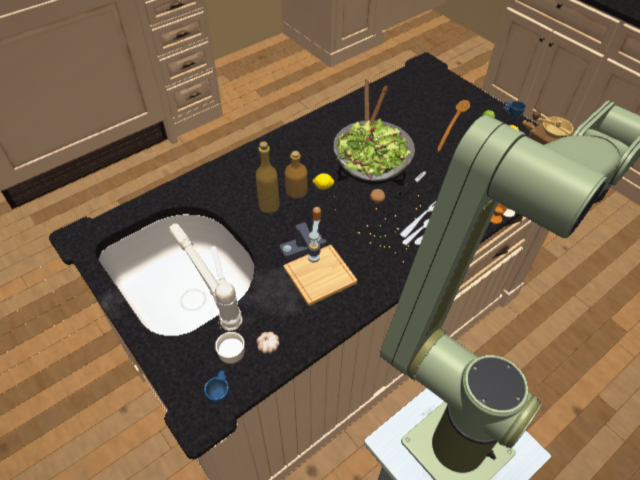

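View pics/top0.png

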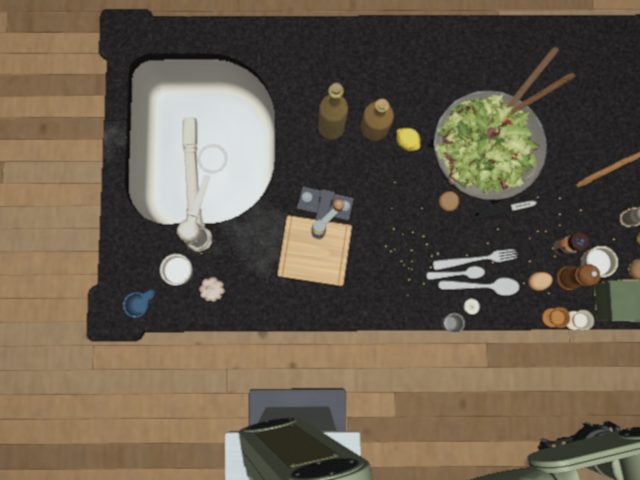

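The scene view shows the board at about (320,274), the clamp behind it at (305,240), and the knob top at (316,212). In the top view the board is at (315,250), the clamp heel and base at (325,203), the crank hub at (319,228) and the knob at (338,205). Next I'll measure and take enlarged crops.

```bash
cat >h.py <<'E'
import numpy as np, cv2
from plant import ctrl, sensors, optics
def ray(n,uv):
    c=optics.camera_params(n); d=c["R"].T@np.linalg.inv(c["mtx"])@np.r_[uv,1.]
    return -c["R"].T@c["t"], d
def onplane(n,uv,z):
    o,d=ray(n,uv); return o+d*(z-o[2])/d[2]
def cloud(n,dep):
    c=optics.camera_params(n); v,u=np.mgrid[:480,:640]
    r=np.stack([u,v,np.ones_like(u)],-1)@np.linalg.inv(c["mtx"]).T*dep[...,None]
    return (r-c["t"])@c["R"]
def tri(a,b):
    (o1,d1),(o2,d2)=ray("scene",a),ray("top",b)
    s=np.linalg.lstsq(np.c_[d1,-d2],o2-o1,rcond=None)[0]
    p,q=o1+s[0]*d1,o2+s[1]*d2; return (p+q)/2,np.linalg.norm(p-q)
def proj(n,X):
    c=optics.camera_params(n); p=c["mtx"]@(c["R"]@np.asarray(X,float)+c["t"]); return p[:2]/p[2]
def board(p,n="top",z=20):
    hsv=cv2.cvtColor(p,cv2.COLOR_RGB2HSV)
    m=cv2.inRange(hsv,(10,70,120),(25,200,255))
    u=np.zeros_like(m); 
    if n=="top": u[190:300,260:370]=255
    else: u[230:315,270:370]=255
    m=cv2.morphologyEx(m&u,cv2.MORPH_CLOSE,np.ones((5,5)))
    k=max(cv2.findContours(m,0,2)[0],key=cv2.contourArea)
    P=np.array([onplane(n,x[0],z)[:2] for x in k],np.float32)
    return cv2.minAreaRect(P),m
E
python3 - <<'E'
from h import *
for n,(x,y,w,h) in {"top":(270,180,100,115),"scene":(260,195,110,115)}.items():
    f=np.load(n+"0.npz"); p,d=f["p"],f["d"]
    cv2.imwrite(f"pics/{n}c.png",cv2.resize(p[y:y+h,x:x+w,::-1],None,fx=5,fy=5,interpolation=cv2.INTER_CUBIC))
    r,m=board(p,n); print(n,r,cv2.boxPoints(r).round(1).tolist())
    C=cloud(n,d)[y:y+h,x:x+w]; 
    if n=="top":
        for v in range(0,60,3): print(v+y,[int(z) for z in C[v,24:90:3,2]])
E
```

```text
top ((581.063232421875, -54.730499267578125), (161.71336364746094, 152.3695526123047), 80.90548706054688) [[493.1000061035156, -122.5], [643.5, -146.60000610351562], [669.0999755859375, 13.100000381469727], [518.5999755859375, 37.20000076293945]]
180 [-1, -1, 0, -3, 0, -2, -2, -5, 0, 7, 1, 5, 5, -5, 7, -4, -2, -1, -2, 0, -1, 2]
183 [-7, 0, 0, 3, 0, -5, 2, 0, -6, -4, -4, 1, -8, 1, 1, 0, -2, -1, -4, -1, -3, 0]
186 [0, -2, 0, 1, -7, 0, 0, 0, -1, -5, -3, -1, 1, 3, 4, -2, -4, -1, -9, 0, 0, -7]
189 [-3, -2, -8, 12, 10, 9, 11, -1, -1, 1, 1, 1, 2, -1, -2, -1, 1, 0, -3, -6, 3, 2]
192 [-1, 2, 2, 13, 6, 8, 11, 9, 8, 87, 90, 93, 93, 89, 4, 0, 1, -1, -1, -2, 1, -1]
195 [-6, -2, 5, 15, 13, 11, 10, 7, 12, 85, 89, 95, 91, 94, 6, 7, -2, 1, -5, 0, 2, -4]
198 [-2, -3, 9, 8, 19, 9, 7, 0, 12, 95, 90, 93, 94, 6, 10, 14, 6, 5, 15, 12, 2, -7]
201 [-1, 2, 8, 7, 11, 16, 13, 8, 18, 92, 92, 93, 91, 3, 182, 181, 1, 13, 11, 2, 5, 6]
204 [-2, -2, 27, 0, 8, 10, 9, 8, 9, 89, 86, 96, 36, 177, 180, 187, 187, 15, 11, 7, 0, -2]
207 [5, 25, 20, 22, 26, 28, 21, 7, 88, 91, 90, 92, 4, 164, 178, 183, 176, 7, 12, -4, -4, -2]

[... 457 characters left out ...]
14, 21, 21, 16, 19, 18, 101, 143, 146, 145, 145, 20, 20, 15, 1485, 10, 20, 23, 17, 1, -3, -2]
228 [14, 18, 18, 21, 21, 20, 99, 145, 145, 149, 138, 16, 16, 19, 14, 16, 20, 24, 22, 0, 1, -6]
231 [21, 23, 21, 21, 21, 14, 92, 142, 143, 145, 93, 22, 17, 14, 15, 15, 17, 23, 15, 0, -3, 0]
234 [23, 23, 22, 19, 18, 18, 95, 93, 95, 89, 81, 23, 24, 18, 25, 19, 17, 14, 27, -1, 0, -7]
237 [20, 19, 17, 22, 16, 23, 22, 76, 89, 80, 18, 23, 20, 20, 20, 20, 20, 25, 20, 0, -3, -1]
scene ((593.4661865234375, -54.8602294921875), (163.0343780517578, 188.75755310058594), 80.94309997558594) [[487.3999938964844, -120.5], [673.7999877929688, -150.1999969482422], [699.5, 10.800000190734863], [513.0999755859375, 40.5]]
```

View pics/topc.png

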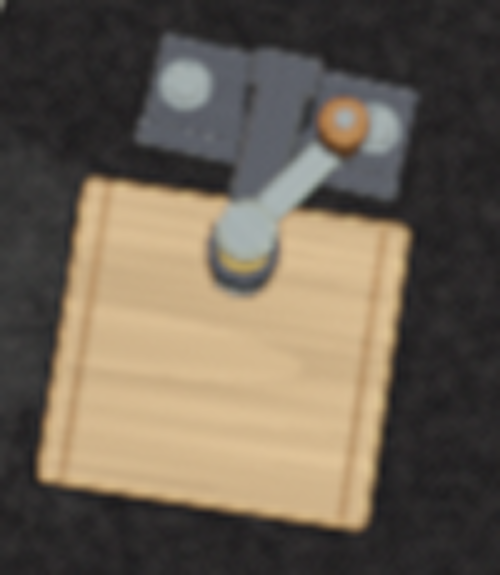

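View pics/scenec.png

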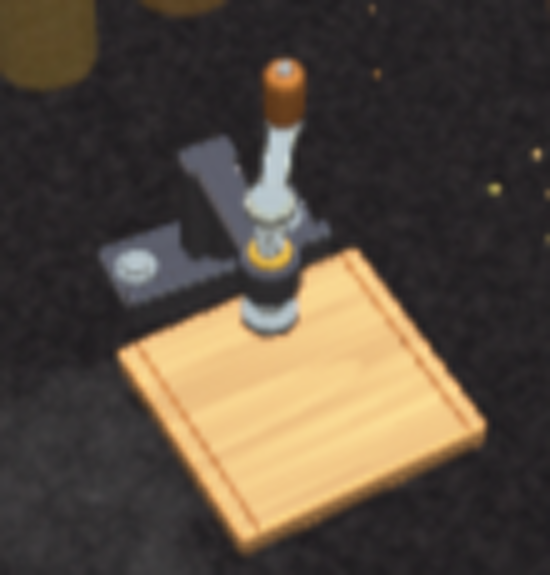

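The crops show the heel and base plate front edge running from crop (138,143) to (400,198) in the top view. The hub top is at (247,228) in top and (270,203) in scene, and the knob top is at (344,118) in top and (285,68) in scene. The board's far edge sits short of the heel.

```bash
python3 - <<'E'
from h import *
T=lambda u,v:((u+.5)/5-.5+270,(v+.5)/5-.5+180); S=lambda u,v:((u+.5)/5-.5+260,(v+.5)/5-.5+195)
for nm,s,t in(("hub",S(270,203),T(247,228)),("knobtop",S(285,67),T(344,118))): print(nm,*tri(s,t))
for z in(0,10,26):
    a,b=onplane("top",T(138,143),z),onplane("top",T(400,198),z); print("front",z,a.round(1),b.round(1),np.linalg.norm(a-b).round(1),np.degrees(np.arctan2(*(a-b)[:2])).round(2),((a+b)/2).round(1))
a,b=onplane("top",T(165,33),10),onplane("top",T(415,93),10); print("back z10",a,b,np.degrees(np.arctan2(*(a-b)[:2])))
f=np.load("top0.npz");p=f["p"].astype(int);C=cloud("top",f["d"])
C0=C[195:222,290:360].reshape(-1,3)
q=C0[(C0[:,2]>19)&(C0[:,2]<33)&(C0[:,0]>660)]
print(len(q)); r=cv2.minAreaRect(q[:,:2].astype(np.float32)); print("heel top",r,cv2.boxPoints(r))
k=C[190:220,325:355].reshape(-1,3);k=k[(k[:,2]>172)&(k[:,2]<195)];print("knob",k.mean(0),k.min(0),k.max(0))
k=C[215:240,305:335].reshape(-1,3);k=k[(k[:,2]>132)&(k[:,2]<160)];k=k[k[:,1]>-62];print("hub",np.median(k,0),(k.min(0)+k.max(0))/2)
# bystanders for reference
print("garlic",onplane("top",(211,289),25),"ram",onplane("top",(176,269),40),"mush",onplane("top",(449,201),25))
E
```

```text
hub [622.57516169 -63.96833854 137.38219012] 0.4790308958150524
knobtop [ 663.04443008 -105.83928673  184.43670755] 0.9473204474447138
front 0 [688.9 -13.    0. ] [ 660.4 -143.2    0. ] 133.2 12.34 [674.6 -78.1   0. ]
front 10 [686.9 -13.1  10. ] [ 658.6 -142.4   10. ] 132.3 12.34 [672.8 -77.8  10. ]
front 26 [683.8 -13.3  26. ] [ 655.8 -141.2   26. ] 130.9 12.34 [669.8 -77.3  26. ]
back z10 [742.51719944 -26.74172356  10.        ] [ 711.46868792 -150.65261205   10.        ] 14.067046542247608
178
heel top ((687.7947387695312, -66.39671325683594), (141.6211700439453, 55.44646453857422), 89.98039245605469) [[ 660.0473   -137.1978  ]
 [ 715.4937   -137.21678 ]
 [ 715.5422      4.404373]
 [ 660.09576     4.423355]]
knob [ 661.53522297 -104.62448386  179.85466272] [ 651.23306397 -116.17557336  173.08169564] [672.01313722 -94.02355109 188.41414701]
hub [619.74601723 -56.87656141 143.62538706] [620.20389587 -55.81164209 143.78578618]
garlic [487.40171702 194.55909501  25.        ] ram [534.69152953 276.57386976  40.        ] mush [ 700.09010256 -386.1286708    25.        ]
```

```bash
cat >>h.py <<'E'
YAW=np.radians(-12.6); O=np.array([671.5,-76.5,0])
cx=np.array([np.cos(YAW),np.sin(YAW),0]); cy=np.array([-cx[1],cx[0],0]); Z=np.array([0,0,1.])
W=lambda x,y,z: O+x*cx+y*cy+z*Z
RA=np.c_[cx,-cy,-Z]; RB=np.c_[-cx,cy,-Z]
def loc(p): d=np.asarray(p)-O; return np.round([d@cx,d@cy,d[2]],1)
def st(m=""):
    s=sensors.read_state(); F=s["force"]; print(m,"t",round(s["t"],2),loc(s["eef_pos"]),"F",np.round([F@cx,F@cy,F[2]],1),"w",round(s["grip_width"],1)); return s
E
python3 - <<'E'
from h import *
s=st(); P=W(-215,2,150)
qs=[ctrl.solve_ik(P,R) for R in(RA,RB)]; print(qs)
R=min((RA,RB),key=lambda R:9 if (q:=ctrl.solve_ik(P,R)) is None else abs(q[5]))
ctrl.move_ptp(P,R); ctrl.gripper_to(60)
ctrl.move_l(W(-215,2,29),vel=120); st("down")
print(ctrl.move_l(W(-148,2,29),vel=30,threshold=10)); st("pushed")
ctrl.move_l(W(-195,2,29),vel=100); ctrl.gripper_to(0); st("closed")
p,d=optics.grab_frame("top"); r,m=board(p); print(r)
cv2.imwrite("pics/top1.png",cv2.resize(p[170:310,240:390,::-1],None,fx=4,fy=4,interpolation=cv2.INTER_CUBIC))
E
```

```text
t 0.1 [-375.3 -563.6  255.2] F [-1.2  0.2 -0.2] w 85.5
[array([-2.47050914e-01,  8.96015911e-02,  1.91378193e+00, -4.44089210e-16,
        1.13820913e+00,  1.54365690e+00]), array([-2.47050914e-01,  8.96015911e-02,  1.91378193e+00, -4.44089210e-16,
        1.13820913e+00, -1.59793575e+00])]
down t 3.77 [-214.2    2.    29.7] F [ 1.  -0.4  0.6] w 60.1
True
pushed t 5.4 [-162.7    2.3   27.9] F [ 0.7 -0.1  0. ] w 59.9
closed t 6.45 [-195.     2.    28.9] F [0.8 0.4 0.2] w -0.2
((594.7244262695312, -61.812957763671875), (162.0536346435547, 151.48779296875), 77.26889038085938)
```

View pics/top1.png

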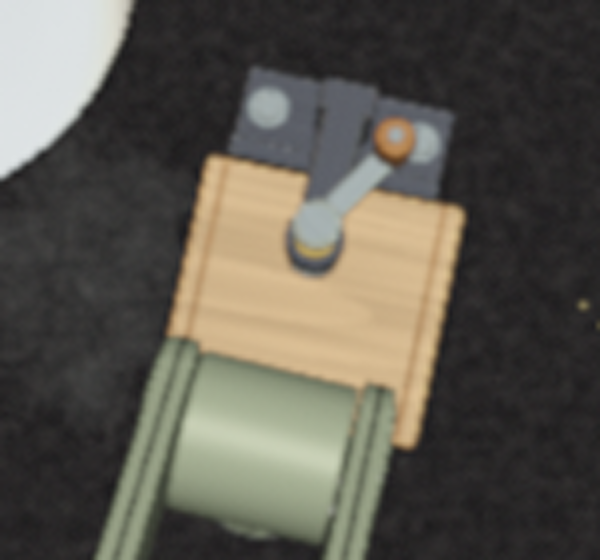

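The picture shows the board's far edge running along the heel from about (210,157) to (460,207). The gripper hides the near edge. Next is a central press with closed fingers to seat it flush.

```bash
python3 - <<'E'
from h import *
print(ctrl.move_l(W(-148,2,29),vel=25,threshold=18)); s=st("pressed")
ctrl.move_l(W(-200,2,29),vel=120); ctrl.move_l(W(-230,2,240),vel=200); ctrl.gripper_to(50); st()
# look with arm drawn aside, on the way to the knob
ctrl.move_ptp(W(-180,-260,300),RB)
n={}
for c in("top","scene"):
    p,d=optics.grab_frame(c); np.savez(c+"1.npz",p=p,d=d); print(c,board(p,c)[0])
    x,y=(250,180) if c=="top" else (250,190)
    cv2.imwrite(f"pics/{c}2.png",cv2.resize(p[y:y+125,x:x+130,::-1],None,fx=4.5,fy=4.5,interpolation=cv2.INTER_CUBIC))
E
python3 -c "
import cv2,numpy as np
cv2.imwrite('pics/both2.png',cv2.resize(np.hstack([cv2.imread('pics/top2.png'),cv2.imread('pics/scene2.png')]),(798,384)))"
```

```text
True
pressed t 7.91 [-162.3    2.2   27.2] F [0.3 0.1 0.5] w -0.0
 t 10.12 [-230.     2.   239.9] F [0.4 0.5 0.6] w 49.8
top ((594.3433227539062, -61.81697082519531), (162.0055694580078, 152.2907257080078), 77.40484619140625)
scene ((600.1138305664062, -61.220359802246094), (162.3656463623047, 176.17434692382812), 77.41556549072266)
```

View pics/both2.png

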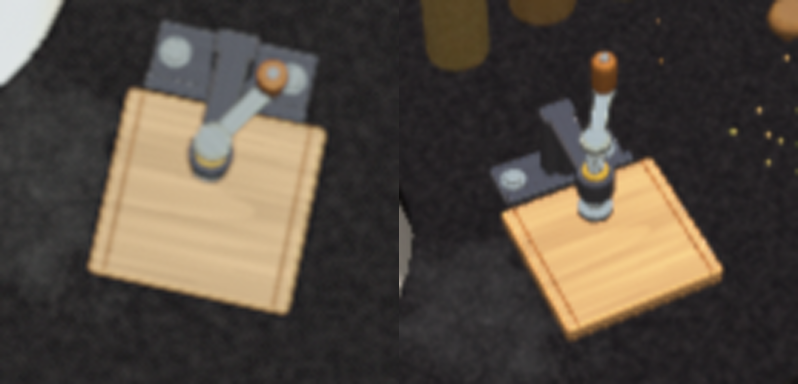

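The board lies flush along the heel from about (130,90) to (325,128) in the left panel. Its yaw measures -12.6°, the same as the clamp. Next I'll grasp the knob and try some short crank steps.

```bash
cat >>h.py <<'E'
import json
C0=np.array([620.8,-63.2]); K0=np.array([662.7,-106.])
d0=K0-C0; A0=float(np.arctan2(-(d0@cy[:2]),d0@cx[:2])); R0=60.; ZT=172.
def pt(a,c,r=R0,z0=ZT):
    return np.r_[c+r*(np.cos(a)*cx[:2]-np.sin(a)*cy[:2]), z0-4*(a-A0)]
def ft(a,s):
    F=s["force"]; er=np.cos(a)*cx-np.sin(a)*cy; et=-np.sin(a)*cx-np.cos(a)*cy
    return F@er,-F@et,F[2]   # radial out, resisting tangential, up
E
python3 - <<'E'
from h import *
P=np.r_[K0,ZT]; print("A0",A0)
ctrl.move_ptp(P+70*Z,RB); print(ctrl.move_l(P,vel=100,threshold=15)); st("at knob")
ctrl.gripper_to(15,force=50); s=st("gripped"); print(np.round(ft(A0,s),1),s["grasp_force"])
for i in range(1,5):
    a=A0+.1*i
    ctrl.move_l(pt(a,C0),vel=20); s=sensors.read_state(); f1=ft(a,s); ctrl.hold(.1); s2=sensors.read_state()
    print(round(a,2),np.round(f1,1),np.round(ft(a,s2),1),(s2["eef_pos"]-pt(a,C0)).round(2),round(s2["t"],2))
E
```

```text
A0 0.5761120156674445
False
at knob t 15.25 [ -1.6 -30.8 172.7] F [ 0.9  0.5 -0.2] w 49.9
gripped t 15.61 [ -1.4 -30.9 173.3] F [-0.5 -0.5  2.3] w 22.6
[-0.1 -0.7  2.3] 48.89623636147007
0.68 [0.8 6.2 2.4] [-0.4  6.   3.6] [2.32 1.2  1.53] 16.16
0.78 [-0.2  6.8  2.7] [0.4 6.3 1.8] [2.5  1.05 1.52] 16.71
0.88 [-0.3  5.6  3. ] [1.5 6.5 2.9] [2.61 0.85 1.54] 17.26
0.98 [0.3 5.2 2. ] [0.2 6.4 1.9] [2.66 0.59 1.53] 17.81
```

Radial load is near zero and free turning reads a steady 6.2 N or so. I'll continue winding and watch for the foot to meet the board.

```bash
cat >wind.py <<'E'
from h import *
import sys
def read(a,n):
    L=[]
    for _ in range(n): ctrl.hold(.03); L.append(ft(a,sensors.read_state()))
    return np.mean(L,0)
a=A0+.4; c=C0.copy(); fr=[]; log=[]
while a<A0+8.2 and sensors.read_state()["t"]<45:
    a+=.2; ctrl.move_l(pt(a,c),vel=35); f=read(a,3)
    if abs(f[0])>2: c=c+np.clip(f[0]*.15,-.6,.6)*(np.cos(a)*cx-np.sin(a)*cy)[:2]
    log.append((round(a,2),*np.round(f,1)))
    base=np.median(fr) if len(fr)>3 else 6.3
    if f[1]>base+1.5:
        f2=read(a,6); log[-1]+=("chk",round(f2[1],1))
        if f2[1]>base+1.3: break
    fr.append(f[1])
    if abs(f[0])>15 or f[1]>11: break
for l in log: print(*l)
print("base",np.mean(fr),np.std(fr),"c",c-C0); st()
json.dump(dict(a=a,c=c.tolist(),base=float(np.mean(fr))),open("s.json","w"))
E
python3 wind.py
```

```text
1.18 -0.5 5.4 2.7
1.38 -0.5 5.2 1.1
1.58 -0.1 5.8 2.5
1.78 -0.5 5.5 1.6
1.98 0.0 5.2 2.1
2.18 -0.1 4.9 2.0
2.38 0.1 5.3 2.8
2.58 -0.1 5.2 3.2
2.78 1.4 4.8 4.2
2.98 1.0 5.1 5.7
3.18 1.1 5.0 6.6
3.38 1.2 5.0 6.9
3.58 0.8 5.2 7.4
3.78 0.5 4.8 8.4
3.98 0.7 4.9 8.4
4.18 0.2 5.2 8.2
4.38 0.4 4.5 8.2
4.58 -0.1 5.3 8.7
4.78 -0.7 4.7 8.7
4.98 -1.2 4.9 8.1
5.18 -1.1 4.9 7.7
5.38 -1.1 4.8 7.1
5.58 -0.6 5.5 7.8
5.78 -1.0 7.4 7.9 chk 6.9
base 5.092765885812474 0.302457826017051 c [0. 0.]
 t 32.21 [ -0.7  33.5 152.7] F [-4.8  6.7  8.8] w 22.1
```

```bash
cat >fine.py <<'E'
from h import *
import sys
S=json.load(open("s.json")); a=S["a"]; c=np.array(S["c"])
for _ in range(int(sys.argv[1])):
    a+=.07; ctrl.move_l(pt(a,c),vel=20)
    L=[]
    for _ in range(6): ctrl.hold(.03); L.append(ft(a,sensors.read_state()))
    f=np.mean(L,0); s=sensors.read_state(); p=s["eef_pos"][:2]-c
    print(round(a,3),"act",round(float(np.arctan2(-(p@cy[:2]),p@cx[:2]))%6.2832,3),np.round(f,1),"over",round(f[1]-S["base"],2),round(s["t"],1))
    if f[1]-S["base"]>5: break
S["a"]=a; json.dump(S,open("s.json","w"))
E
python3 fine.py 3
```

```text
5.846 act 5.793 [-1.1  7.5  8.1] over 2.4 32.8
5.916 act 5.857 [-1.1  8.7  8.4] over 3.56 33.3
5.986 act 5.922 [-0.9  9.2  8.4] over 4.06 33.9
```

```bash
sed -i 's/>5: break/>5.6: break/' fine.py; python3 fine.py 2
```

```text
6.056 act 5.986 [-1.3  9.9  7.9] over 4.8 34.4
6.126 act 6.051 [-1.2 10.6  8.1] over 5.51 35.0
```

The excess is about 4.4 to 5.5 N over free turning and about 0.55 rad past contact, so it's snug. I'll unload partly, release, rise, check and hand in.

```bash
python3 - <<'E'
from h import *
S=json.load(open("s.json")); a=S["a"]; c=np.array(S["c"])
P=pt(a-.04,c); P[2]=pt(a,c)[2]+1.5
ctrl.move_l(P,vel=20); s=st("unload"); print(np.round(ft(a,s),1))
ctrl.gripper_to(50); st("open")
P=s["eef_pos"].copy(); 
ctrl.move_l(P+90*Z,vel=100); ctrl.move_ptp(W(-180,-260,300),RB); st("away")
for n,(x,y) in {"top":(250,180),"scene":(250,190)}.items():
    p,d=optics.grab_frame(n); print(n,board(p,n)[0])
    cv2.imwrite(f"pics/{n}3.png",cv2.resize(p[y:y+125,x:x+130,::-1],(399,384),interpolation=cv2.INTER_CUBIC))
    if n=="top":
        C=cloud(n,d)[180:230,300:360].reshape(-1,3); k=C[(C[:,2]>148)&(C[:,2]<175)]; k=k.mean(0); print("knob",k)
        e=k[:2]-C0; print("crank",np.arctan2(-(e@cy[:2]),e@cx[:2])%6.2832)
cv2.imwrite("pics/both3.png",np.hstack([cv2.imread("pics/top3.png"),cv2.imread("pics/scene3.png")]))
E
```

```text
unload t 35.29 [  6.5  16.1 151.8] F [0.3 7.3 3.8] w 22.1
[1.4 7.2 3.8]
open t 35.67 [  6.1  13.  150.7] F [0.5 0.5 0.6] w 49.6
away t 38.01 [-179.5 -259.4  299.8] F [-0.5 -0.2 -0.2] w 50.1
top ((594.3250732421875, -61.78406524658203), (162.02105712890625, 152.27682495117188), 77.36140441894531)
knob [679.1499943  -60.39258965 157.79465707]
crank 6.01521229579051
scene ((598.4633178710938, -60.87016296386719), (162.41690063476562, 172.65383911132812), 77.3519058227539)
```

View pics/both3.png

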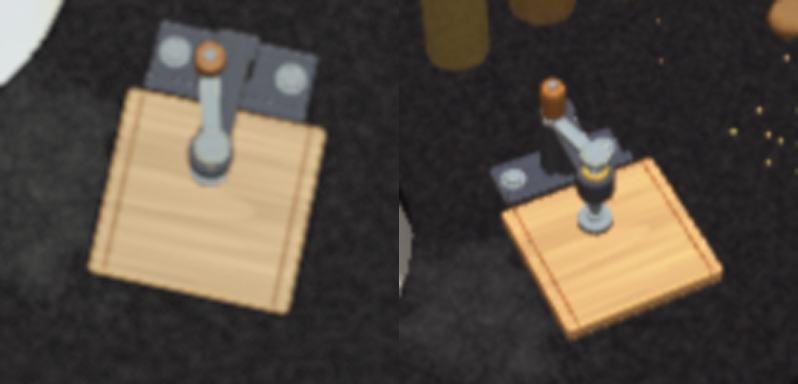

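The board hasn't moved and is still flush (far edge at (130,90) to (325,128)). The foot rests on it at (596,218), the crank stayed at about 6.0 rad, and the robot is clear.

```bash
python3 -c "
from plant import ctrl
print(ctrl.finish_job())"
```

```text
the job is handed in; nothing more can be done
None
```

The job is handed in at about 38 s of the 72 s allowed: the board is flush against the heel and clamped about 4.4 to 5.5 N over free turning (snug is 3 to 6 N), the gripper has let go, and no contact with the things round it was seen or felt.

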